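Reset the coin counter under its push-latch flap

TASK

The coin counter has jammed and must be reset: press down on the free edge of its orange service flap so that it pops fully open, press the red reset button inside all the way down while the flap stands open, then push the flap down again until it latches shut, flush with the deck. Only press and push with the fingertips or the outside of the fingers; do not pick anything up, and leave the coins, jar, cup, loupe and tray where they are.

Things in the scene. Friction and masses are not known exactly. Their poses are not given: they have to be found in the camera images.
- counter: Light grey coin counter, 260 x 360 x 100 mm (x, y, z), fixed. Origin: centre of its underside; x from its front (red display, towards the robot) to its back, y to its left. On the deck: a steel coin hopper, 35 mm high, 110 mm across, at (30, 110) mm; the orange flap at y = -90 mm, flush at 100 mm, over a well 126 x 106 mm, 42 mm deep.
- flap_press (a point): Middle of the dark press mark on the outer face of the orange flap, on its centre line, 98 mm from the hinge, 22 mm from the free edge; at counter (-48, -90, 102) mm when latched. Moves with the flap; axes: x from free edge to hinge, z out of the outer face. Flap 120 mm long (x), 100 mm wide (y), 6 mm thick.
- flap_hinge (a point): Middle of the flap's hinge axis, at counter (50, -90, 100) mm, on the edge of the flap away from the robot; the axis runs along the counter's y; the outer face is 2 mm off the axis. Its frame turns with the flap.
- flap (a joint): Flap angle, rad: 0 latched flush, -0.07 pressed in to the stop, 1.2 fully open, free edge up and 43 mm in front of the hinge. Push-push latch: pressed to the stop (7 mm, 3 N at flap_press) and let go, it springs open in about 1 s; when open, swung down against the spring (1 to 4 N), pressed to the stop and let go, it latches. Shut only to flush it reopens; it cannot be pulled open.
- button_top (a point): Centre of the top of the red round reset button, 30 mm across, in the service well under the flap, at counter (-45, -90, 80) mm, so 20 mm below the deck and 95 mm in front of the hinge. Moves with the button; axes are the counter's.
- reset_button (a joint): Reset button, m: 0 up, 0.006 fully down (about 5 N); it springs back up.
- coin_stack: Stack of brass coins, 27 mm across, 19 mm high, loose on the front of the counter's deck to the left of the flap. Origin: centre of its underside. Leave alone.
- coin_jar: Glass jar of copper coins with a white lid, 85 mm across, 126 mm high, beside the counter. Origin: centre of its underside. Leave alone.
- coin_tray: Blue coin tray, 160 x 110 x 30 mm, beside the counter. Origin: centre of its underside. Leave alone.
- loupe: Black hand magnifier lying flat, lens ring 64 mm across, 8 mm thick, handle reaching 120 mm along its -x. Origin: under the lens centre. Leave alone.
- coin_roll: Cream paper coin roll standing upright at the back of the deck, 27 mm across, 55 mm high. Origin: centre of its underside. Leave alone.
- coin_roll2: Blue paper coin roll standing upright at the back of the deck, 27 mm across, 55 mm high. Origin: centre of its underside. Leave alone.
- cup: Blue mug, 76 mm across, 85 mm high, handle at its +y. Origin: centre of its underside. Leave alone.

How it is judged (in metres and radians):
On the way, in this order (a step that is already met when the one before it is completed fails the run):
1. the flap has popped open (over 0.9 rad) (value of joint flap above 0.9 rad), for 0.2 s.
2. the reset button is pressed down (over 4.5 of 6 mm) while the flap is open (value of joint reset_button above 0.0045 m and value of joint flap above 0.6 rad), for 0.05 s.
3. the flap is latched again and stays shut untouched (value of joint flap between -0.02 and 0.04 rad and contact force between counter and the arm below 0.2 N and contact force between counter and the fingers below 0.2 N), for 0.3 s.
At the end, for the whole second after the job is handed in: The flap is latched shut and stays so, flush with the deck (between -0.02 and 0.04 rad), the reset button is back up (less than 2 mm down), and each loose thing is within 20 mm of where it stood (value of joint flap between -0.02 and 0.04 rad and value of joint reset_button below 0.002 m and distance of each of coin_jar, coin_tray, loupe, coin_roll, coin_roll2, cup, coin_stack from where it was at the start of the episode below 0.02 m); the robot touches nothing.
It fails at once if the coin stack is lifted, carried, tipped or pushed away (over 20 mm) (distance of coin_stack from where it was at the start of the episode above 0.02 m or angle between coin_stack's own z axis and vertical above 0.35 rad).
It fails at once if the coin jar or cup is lifted, carried, tipped or pushed away (over 20 mm) (distance of any of coin_jar, cup from where it was at the start of the episode above 0.02 m or angle between any of coin_jar, cup's own z axis and vertical above 0.35 rad).
It fails at once if a coin roll is lifted, carried, tipped or pushed away (over 20 mm) (distance of any of coin_roll, coin_roll2 from where it was at the start of the episode above 0.02 m or angle between any of coin_roll, coin_roll2's own z axis and vertical above 0.35 rad).
It fails at once if the coin tray or loupe is lifted, carried, tipped or pushed away (over 20 mm) (distance of any of coin_tray, loupe from where it was at the start of the episode above 0.02 m or angle between any of coin_tray, loupe's own z axis and vertical above 0.35 rad).
It also fails if it takes over 54 s, if anything falls off the work surface, if the arm or the gripper's body presses on something with over 40 N, if the wrist force passes 120 N, or if a joint passes its speed limit or range.

ROBOT

A 7-joint arm with a two-finger parallel gripper is mounted at the origin on the work surface. World frame = base frame: x ahead of the robot, y to its left, z up, the work surface at z = 0. Lengths are in mm, angles in degrees, forces in N, time in s.
With the tool pointing down it reaches from about 400 to 900 mm from the base axis. Payload 5.5 kg.
Tool frame: the origin (TCP) lies at the very end of the fingers, on their centre line; the grasp point (between the pads) lies 19 mm behind it; z points along the fingers, y is the direction in which the jaws open and shut (so a half turn about z gives the same grasp; the last joint's range is limited). The gripper opens to 92 mm and grips with 3 to 60 N. Pads are 19 mm wide; open, the fingers measure 130 mm over their backs; the gripper's body (75 mm by 190 mm) begins 47 mm behind the grasp point.
Start: joints at [-49.148, 28.699, -24.465, 88.831, 12.651, 65.22, -12.049], TCP at [282.575, 585.364, 226.729] pointing down, gripper open.
Joint ranges: [-164.97, 164.97], [-17.58, 116.51], [-87.97, 89.64], [11.32, 138.91], [-80.73, 260.73], [10.89, 115.49], [-147.41, 147.41]. Speed limits (degrees/s): [147.25, 147.25, 180, 180, 180, 180, 180].

INTERFACE

Orientations are given as [roll, pitch, yaw] about the fixed x, y, z axes, in that order (R = Rz(yaw) Ry(pitch) Rx(roll)).
In Python, from rig import readout, camera, camera_info, ticket gives the robot as it stands.
- The arm moves only by the shell command python3 -m inch 'ROWS' [FORCE]. ROWS is JSON, a list of rows, each a list of 7 numbers: the opening, from 0 (shut) to 1 (fully open), then the shift along the tool's x, y, z in m, then the turn, a rotation vector about the tool's x, y, z in degrees. In form: [[grip, x, y, z, ax, ay, az], ...]. A call has exactly 5 rows; each row is the pose to reach, as a shift and turn from the pose commanded when the call began, along the tool's axes at that moment; what a row does not reach only later rows make up. A row lasts 1/8 s, in which the tool goes at most 62.5 mm and 10.7 degrees, less where a joint would pass 70% of its speed; a pose out of reach is approached as far as the arm can. A call with a gripper value outside its range is refused whole. The fingers move at their own pace and stop on an object; FORCE is the grip in N (left out, the last holds). Time passes only in rows, so rows that repeat a pose let the fingers close, or fill a call up. It gives the time, the measured TCP pose, the force and the opening at its end, in the units of the state.
- readout.get_obs(): the state, without advancing time (a new reading comes with each control period).
- camera(name): name is "side" or "top"; returns the picture (480x640x3 uint8, red, green, blue); there is no depth.
- camera_info(name): a dict with "K" (3x3 intrinsics, pixels), "D" ([k1, k2, p1, p2, k3] as OpenCV has them; the pictures are not rectified), "R" (3x3) and "t" (3): a world point X has camera coordinates R X + t. Camera axes: x right, y down, z forward; pixel columns grow to the right and rows downward; lengths in mm; the calibration is good to about 2 mm. A picture is of the moment at which its call begins. camera_info takes no time and is no camera call.
- ticket.close_job(): hands the job in, once; it reports no verdict.
The state is a dict: "t": time; "q": joint angles; "qd": joint speeds; "joint_efforts": joint torques, N m; "tcp_pos": TCP position; "eef_rot": TCP orientation; "force": force on the tool from outside, world axes, zero at the start; "ft_torque": the same for the moment, N m; "gripper_width": opening from 0.0 (shut) to 1.0 (fully open).
Only numpy, scipy, OpenCV 4.12 (cv2) and the standard library are available. Lean on these libraries where they do the work, as an engineer would, in place of code of your own. Each camera call takes 0.05 s, during which the arm holds its last target. There are 200 camera calls.

## Working session

There is one attempt and no reset: what is moved stays moved. The work goes in short steps, Python scripts to look and compute and a shell command to move; the robot and the scene stay as the last step left them, time stands still between calls to the robot, and variables do not carry over. Pictures are saved under pics/ and viewed, on a budget of 10 in all, crops included, one or two more only if the job needs it, and the job is handed in when it is done.

```bash
mkdir -p pics; ls; python3 - <<'E'
from rig import readout,camera,camera_info
import cv2
for n in("side","top"):
    cv2.imwrite(f"pics/{n}0.png",camera(n)[:,:,::-1]); i=camera_info(n); print(n,{k:i[k] for k in i})
print(readout.get_obs())
E
```

```text
pics
side {'K': array([[542.40846202,   0.        , 323.16556926],
       [  0.        , 542.40846202, 235.66566914],
       [  0.        ,   0.        ,   1.        ]]), 'D': array([-0.08102264,  0.        ,  0.        ,  0.        ,  0.        ]), 'R': array([[ 0.95099813, -0.30894679, -0.01242713],
       [-0.18535325, -0.53746218, -0.82266554],
       [ 0.24748077,  0.7846568 , -0.56838982]]), 't': array([-538.21865565,  188.23827089,  943.62780314])}
top {'K': array([[621.00647652,   0.        , 316.64996666],
       [  0.        , 621.00647652, 241.11326157],
       [  0.        ,   0.        ,   1.        ]]), 'D': array([0.00302905, 0.        , 0.        , 0.        , 0.        ]), 'R': array([[ 4.41231950e-04, -9.99901776e-01, -1.40087216e-02],
       [-9.97902259e-01,  4.66620425e-04, -6.47368816e-02],
       [ 6.47370596e-02,  1.40078989e-02, -9.97804035e-01]]), 't': array([  38.50162775,  593.53223533, 1427.13317854])}
{'t': 0.1, 'q': array([-49.14762505,  28.74829206, -24.45322352,  88.88491518,
        12.65102575,  65.21974746, -12.0501186 ]), 'qd': array([-0.13249063, -0.13761945,  0.04052856, -0.23958423,  0.01946106,
        0.00703302,  0.09548296]), 'joint_efforts': array([-1.04214891e-02, -5.67876184e+01, -5.83795935e+00, -2.79918212e+01,
       -6.89807301e-02,  2.41402059e-02,  9.88063050e-06]), 'tcp_pos': array([282.38917848, 584.75861466, 225.78613807]), 'eef_rot': array([-1.79900211e+02, -2.96706951e-03,  1.54228832e+02]), 'force': array([ 1.08808432, -0.52634392,  0.11466121]), 'ft_torque': array([-0.02470938, -0.02258596,  0.00565441]), 'gripper_width': 0.9996157679765668}
```

View pics/top0.png

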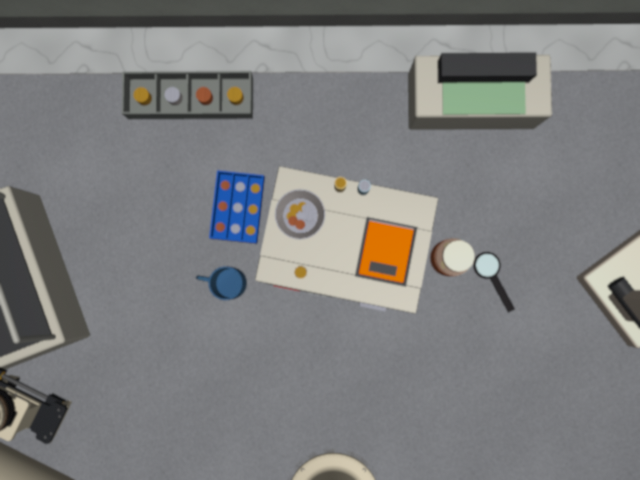

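View pics/side0.png

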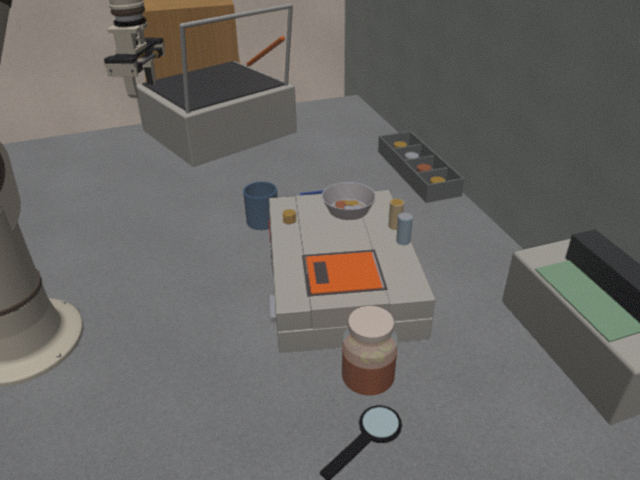

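The top view shows the orange flap at about (388,250) with its press mark at (383,268). The jar is at (455,257) and the coin stack at (301,272). The side view has the flap at (345,272). Next I'll measure.

```bash
cat > h.py <<'E'
import numpy as np,cv2
from rig import camera_info
def ray(n,p):
    i=camera_info(n);u=cv2.undistortPoints(np.array([[p]],float),i["K"],np.array(i["D"]))[0,0]
    R,t=i["R"],i["t"];return -R.T@t, R.T@np.array([*u,1])
def plane(n,p,z):
    o,d=ray(n,p);return o+d*(z-o[2])/d[2]
E
python3 - <<'E'
from h import *
for n,roi in(("top",(330,190,440,310)),("side",(290,235,400,310))):
    im=cv2.imread(f"pics/{n}0.png");h=cv2.cvtColor(im,cv2.COLOR_BGR2HSV)
    m=cv2.inRange(h,(3,180,120),(20,255,255));k=np.zeros_like(m);a,b,c,d=roi;k[b:d,a:c]=m[b:d,a:c]
    cs=max(cv2.findContours(k,cv2.RETR_EXTERNAL,cv2.CHAIN_APPROX_NONE)[0],key=cv2.contourArea)
    hull=cv2.convexHull(cs);fill=np.zeros_like(m);cv2.fillPoly(fill,[hull],255)
    dk=cv2.erode(fill,np.ones((5,5)))&cv2.inRange(h,(0,0,0),(180,255,110))
    mk=cv2.moments(dk,True);mp=(mk['m10']/mk['m00'],mk['m01']/mk['m00'])
    W=np.array([plane(n,p,102)[:2] for p in hull[:,0]],np.float32)
    r=cv2.minAreaRect(W);P=plane(n,mp,102)
    print(n,mp,"mark",P.round(1),"rect c,size,ang",r)
    bp=cv2.boxPoints(r);print(bp.round(1))
    d=np.array(r[0])-P[:2];print("mark->centre",np.linalg.norm(d),np.degrees(np.arctan2(d[1],d[0])))
E
```

```text
top (382.6461538461538, 268.1897435897436) mark [ 528.8 -107.   102. ] rect c,size,ang ((564.7237548828125, -114.00981903076172), (99.86333465576172, 116.78446960449219), 78.47257232666016)
[[ 497.5 -151.3]
 [ 612.  -174.6]
 [ 631.9  -76.8]
 [ 517.5  -53.4]]
mark->centre 36.61899317702748 -10.99319786967518
side (320.7396694214876, 272.3181818181818) mark [ 528.6 -105.6  102. ] rect c,size,ang ((564.2225952148438, -115.08526611328125), (100.91926574707031, 116.50030517578125), 78.23624420166016)
[[ 496.9 -152.6]
 [ 611.  -176.4]
 [ 631.5  -77.6]
 [ 517.5  -53.8]]
mark->centre 36.87753335636991 -14.896097608683828
```

```bash
python3 -m inch '[[0,-0.03,-0.03,-0.01,0,0,-5],[0,-0.07,-0.07,-0.015,0,0,-14.2],[0,-0.11,-0.109,-0.015,0,0,-14.2],[0,-0.15,-0.149,-0.015,0,0,-14.2],[0,-0.19,-0.188,-0.015,0,0,-14.2]]' 10; python3 - <<'E'
from rig import readout
import numpy as np
o=readout.get_obs();p=o['tcp_pos'];y=np.radians(168.4)
d=np.array([528,-106.7])-p[:2];print(p,o['eef_rot'],d@[np.cos(y),np.sin(y)],d@[np.sin(y),-np.cos(y)],o['q'])
E
```

```text
t: 0.72
tcp_pos: [372.3, 331.4, 241.4]
eef_rot: [-180.0, -0.0, 168.4]
force: [0.9, 0.2, 1.4]
gripper_width: 0.509
[372.25914118 331.36209075 241.44935848] [-1.79977927e+02 -7.74859668e-03  1.68419787e+02] -240.64450519231892 -397.7987337617002 [-22.66579392  11.92516376 -25.04584086 109.25699143   5.79926312
  60.06162073  28.28056046]
```

```bash
python3 -m inch '[[0,-0.024,-0.04,0,0,0,0],[0,-0.048,-0.08,0,0,0,0],[0,-0.072,-0.12,0,0,0,0],[0,-0.096,-0.16,0,0,0,0],[0,-0.12,-0.2,0,0,0,0]]'; python3 -m inch '[[0,-0.024,-0.04,0,0,0,0],[0,-0.048,-0.08,0,0,0,0],[0,-0.072,-0.12,0,0,0,0],[0,-0.096,-0.16,0,0,0,0],[0,-0.12,-0.198,0,0,0,0]]'; cat > s.py <<'E'
from rig import readout
import numpy as np
o=readout.get_obs();p=o['tcp_pos'];y=np.radians(168.4)
d=np.array([528,-106.7])-p[:2];print(p,o['eef_rot'].round(2),'to mark, tool x,y:',d@[np.cos(y),np.sin(y)],d@[np.sin(y),-np.cos(y)],o['force'].round(1))
E
python3 s.py
```

```text
t: 1.35
tcp_pos: [449.5, 111.9, 241.6]
eef_rot: [-180.0, -0.0, 168.4]
force: [0.0, -0.1, -0.6]
gripper_width: 0.009
t: 1.98
tcp_pos: [527.3, -106.1, 241.4]
eef_rot: [-180.0, -0.0, 168.4]
force: [0.7, -0.2, -0.1]
gripper_width: 0.005
[ 527.25556628 -106.08890835  241.401042  ] [-1.8000e+02 -3.0000e-02  1.6843e+02] to mark, tool x,y: -0.8521058853861861 -0.4489210694343444 [ 0.7 -0.2 -0.1]
```

```bash
python3 -m inch '[[0,0,0,0.04,0,0,0],[0,0,0,0.08,0,0,0],[0,0,0,0.115,0,0,0],[0,0,0,0.13,0,0,0],[0,0,0,0.13,0,0,0]]'; python3 -m inch '[[0,0,0,0.006,0,0,0],[0,0,0,0.01,0,0,0],[0,0,0,0.014,0,0,0],[0,0,0,0.018,0,0,0],[0,0,0,0.018,0,0,0]]'; python3 s.py
```

```text
t: 2.6
tcp_pos: [526.6, -104.4, 111.0]
eef_rot: [-180.0, -0.1, 168.4]
force: [-0.3, -0.4, 1.1]
gripper_width: 0.003
t: 3.22
tcp_pos: [528.4, -104.7, 95.5]
eef_rot: [180.0, 0.1, 168.4]
force: [-3.0, 1.2, 13.9]
gripper_width: 0.006
[ 528.35812359 -104.74246648   95.47958219] [1.8000e+02 1.3000e-01 1.6843e+02] to mark, tool x,y: -0.04280776761997169 -1.9895621313455112 [-3.   1.2 13.9]
```

Pressed to the stop (14 N). I'll release it and move back towards the front.

```bash
python3 -m inch '[[0,0,0,-0.02,0,0,0],[0,0.03,0,-0.05,0,0,0],[0,0.07,0,-0.08,0,0,0],[0,0.11,0,-0.1,0,0,0],[0,0.13,0,-0.12,0,0,0]]';python3 -m inch '[[0,0,0,-0.02,0,0,0],[0,0,0,-0.04,0,0,0],[0,0,0,-0.06,0,0,0],[0,0,0,-0.06,0,0,0],[0,0,0,-0.06,0,0,0]]'; python3 -m inch '[[0,0,0,0,0,0,0],[0,0,0,0,0,0,0],[0,0,0,0,0,0,0],[0,0,0,0,0,0,0],[0,0,0,0,0,0,0]]'; python3 s.py; python3 - <<'E'
from rig import camera
import cv2
cv2.imwrite("pics/side1.png",cv2.resize(camera("side")[160:360,220:480,::-1],(780,600),interpolation=cv2.INTER_CUBIC)); cv2.imwrite("pics/top1.png",camera("top")[:,:,::-1])
E
```

```text
t: 3.85
tcp_pos: [397.6, -78.2, 214.0]
eef_rot: [-180.0, -0.1, 168.4]
force: [-0.6, 0.4, 0.6]
gripper_width: 0.006
t: 4.47
tcp_pos: [399.4, -78.5, 272.9]
eef_rot: [-180.0, -0.1, 168.4]
force: [0.1, 0.6, -0.5]
gripper_width: 0.004
t: 5.1
tcp_pos: [399.9, -78.5, 273.7]
eef_rot: [180.0, -0.0, 168.4]
force: [-0.3, 0.5, 0.6]
gripper_width: 0.003
[399.90201373 -78.50152502 273.68138917] [180.    -0.   168.43] to mark, tool x,y: -131.1517075987332 -1.8648513895756158 [-0.3  0.5  0.6]
```

View pics/side1.png

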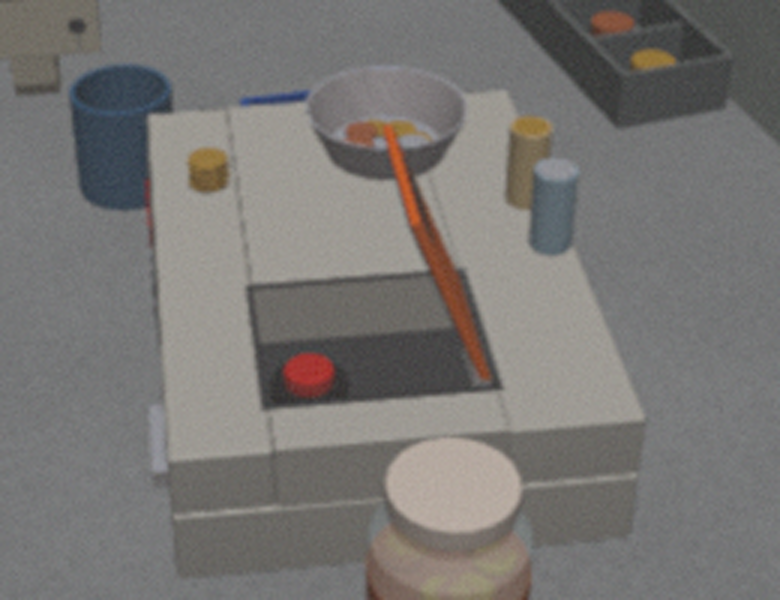

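The flap is fully open and the red button shows at crop (309,372), which is side pixel (323,284). Checking its position against the predicted one.

```bash
python3 - <<'E'
from h import *
from rig import readout
im=cv2.imread("pics/side1.png");h=cv2.cvtColor(im,cv2.COLOR_BGR2HSV)
m=cv2.inRange(h,(0,190,160),(4,255,255))|cv2.inRange(h,(170,190,160),(180,255,255));m[:340]=0;m[:,:260]=0;m[395:]=0;m[:,360:]=0
c=np.argwhere(m)[:,::-1];e=c.mean(0);e=((e[0]+.5)/3+219.5,(e[1]+.5)/3+159.5);P=plane("side",e,80);print(len(c),e,P)
print("predicted",528+3*.98,-106.7-3*.2)
t=readout.get_obs()['tcp_pos'];y=np.radians(168.43);d=(P-t)[:2];print(d@[np.cos(y),np.sin(y)],d@[np.sin(y),-np.cos(y)])
E
```

```text
7 (np.float64(326.0), np.float64(283.7142857142857)) [ 535.66547579 -112.39616794   80.        ]
predicted 530.94 -107.3
-139.79085685616167 -5.960686363382227
```

```bash
python3 -m inch '[[0,-0.05,-0.001,0,0,0,0],[0,-0.1,-0.002,0,0,0,0],[0,-0.131,-0.002,0.02,0,0,0],[0,-0.131,-0.002,0.06,0,0,0],[0,-0.131,-0.002,0.1,0,0,0]]'; python3 -m inch '[[0,0,0,0.03,0,0,0],[0,0,0,0.06,0,0,0],[0,0,0,0.083,0,0,0],[0,0,0,0.083,0,0,0],[0,0,0,0.083,0,0,0]]'; python3 s.py
```

```text
t: 5.82
tcp_pos: [528.4, -106.9, 172.5]
eef_rot: [180.0, 0.0, 168.4]
force: [0.3, -0.7, -0.5]
gripper_width: 0.002
t: 6.45
tcp_pos: [528.5, -106.9, 91.4]
eef_rot: [180.0, 0.1, 168.4]
force: [-0.4, 0.1, -0.7]
gripper_width: 0.007
[ 528.45873339 -106.85308523   91.44698193] [1.8000e+02 5.0000e-02 1.6843e+02] to mark, tool x,y: 0.4801459315527641 0.05771734197806119 [-0.4  0.1 -0.7]
```

```bash
python3 -m inch '[[0,0,0,0.01,0,0,0],[0,0,0,0.014,0,0,0],[0,0,0,0.018,0,0,0],[0,0,0,0.021,0,0,0],[0,0,0,0.021,0,0,0]]'; python3 s.py; python3 - <<'E'
from rig import camera
import cv2
cv2.imwrite("pics/side2.png",cv2.resize(camera("side")[160:360,220:480,::-1],(780,600),interpolation=cv2.INTER_CUBIC))
E
```

```text
t: 7.08
tcp_pos: [528.8, -106.9, 73.7]
eef_rot: [-180.0, 0.1, 168.4]
force: [-10.4, 1.2, 35.4]
gripper_width: 0.005
[ 528.83878371 -106.90756915   73.67489044] [-1.7999e+02  1.1000e-01  1.6842e+02] to mark, tool x,y: 0.8633893326634905 0.03466872236547053 [-10.4   1.2  35.4]
```

View pics/side2.png

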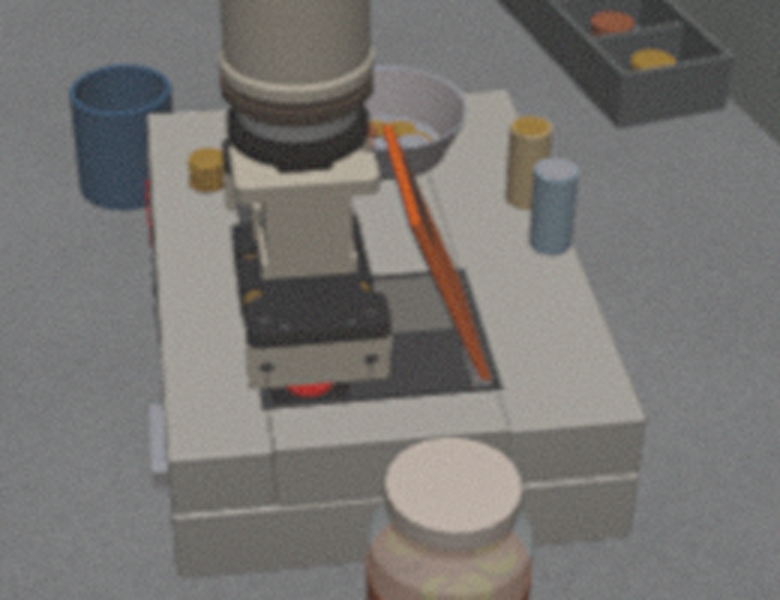

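The button is on its stop (z 73.7, 35 N) and the flap stands clear of the gripper. Next: straight up, over the flap and behind it.

```bash
python3 -m inch '[[0,0,0,-0.02,0,0,0],[0,0,0,-0.065,0,0,0],[0,0,0,-0.11,0,0,0],[0,0,0,-0.16,0,0,0],[0,0,0,-0.21,0,0,0]]'; python3 -m inch '[[0,0,0,0,0,0,0],[0,-0.04,0,0,0,0,0],[0,-0.08,0,0,0,0,0],[0,-0.1,0,0,0,0,0],[0,-0.1,0,0,0,0,0]]';  python3 -m inch '[[0,0,0,0.03,0,0,0],[0,0,0,0.06,0,0,0],[0,0,0,0.079,0,0,0],[0,0,0,0.079,0,0,0],[0,0,0,0.079,0,0,0]]'; python3 s.py; python3 - <<'E'
from rig import camera
import cv2
cv2.imwrite("pics/side3.png",cv2.resize(camera("side")[160:360,220:480,::-1],(780,600),interpolation=cv2.INTER_CUBIC))
E
```

```text
t: 7.75
tcp_pos: [527.2, -106.7, 281.0]
eef_rot: [-180.0, -0.0, 168.4]
force: [0.0, 0.9, -0.4]
gripper_width: 0.004
t: 8.38
tcp_pos: [625.8, -126.8, 277.4]
eef_rot: [180.0, -0.2, 168.4]
force: [-0.4, 0.1, 0.0]
gripper_width: 0.005
t: 9.0
tcp_pos: [626.3, -126.9, 201.7]
eef_rot: [180.0, 0.1, 168.4]
force: [0.4, 0.0, -0.2]
gripper_width: 0.001
[ 626.30600345 -126.89985915  201.74766862] [1.8000e+02 8.0000e-02 1.6843e+02] to mark, tool x,y: 100.3598735524714 0.020115260903658106 [ 0.4  0.  -0.2]
```

View pics/side3.png

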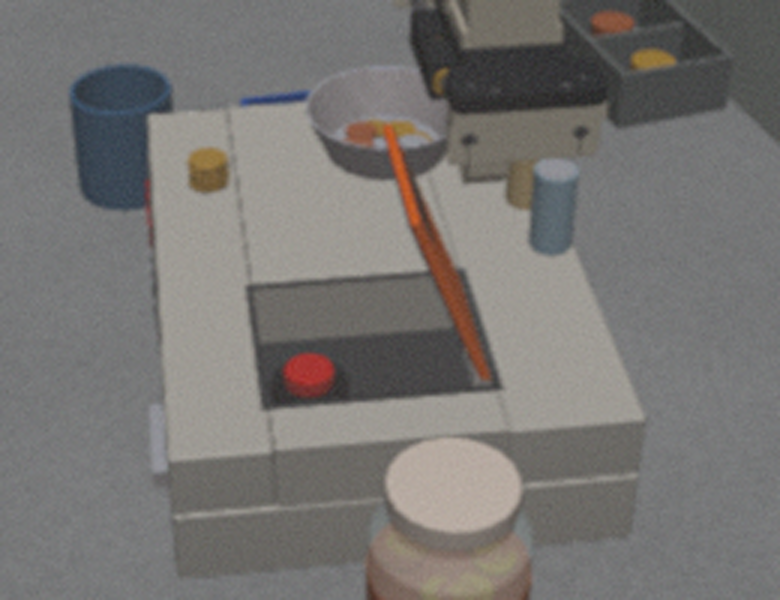

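The gripper is behind the open flap and the rolls are clear. Now I'll sweep the tip along the flap's arc.

```bash
python3 -m inch '[[0,0.015,0,0.002,0,0,0],[0,0.029,0,0.003,0,0,0],[0,0.039,0,0.0075,0,0,0],[0,0.048,0,0.012,0,0,0],[0,0.057,0,0.0185,0,0,0]]'; python3 s.py; python3 - <<'E'
from rig import camera
import cv2
cv2.imwrite("pics/side4.png",cv2.resize(camera("side")[160:360,220:480,::-1],(780,600),interpolation=cv2.INTER_CUBIC))
E
```

```text
t: 9.68
tcp_pos: [569.9, -115.3, 182.3]
eef_rot: [180.0, 0.1, 168.4]
force: [1.6, -0.1, 1.2]
gripper_width: 0.006
[ 569.85849851 -115.30365241  182.31951971] [1.7999e+02 6.0000e-02 1.6843e+02] to mark, tool x,y: 42.73355366297962 0.01110509667600703 [ 1.6 -0.1  1.2]
```

View pics/side4.png

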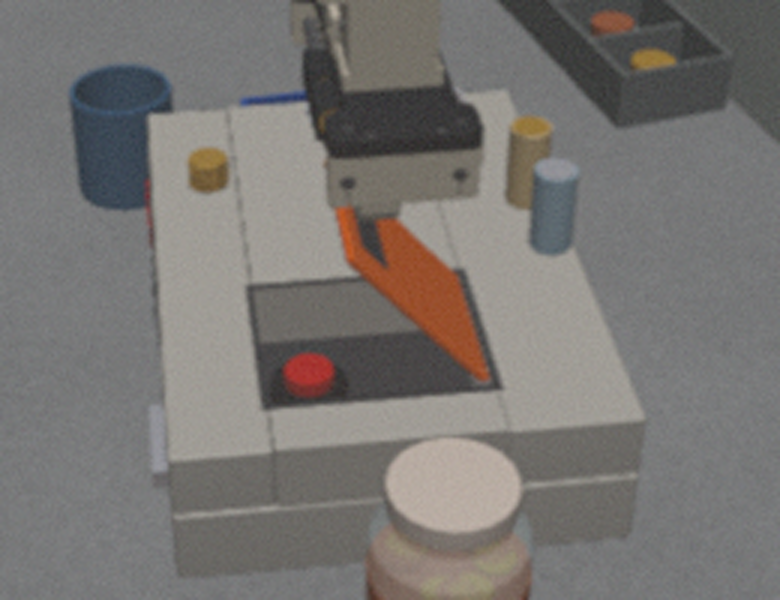

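```bash
python3 -m inch '[[0,0.0077,0,0.0065,0,0,0],[0,0.015,0,0.014,0,0,0],[0,0.0215,0,0.0223,0,0,0],[0,0.0272,0,0.0312,0,0,0],[0,0.0318,0,0.0405,0,0,0]]'; python3 -m inch '[[0,0.0038,0,0.0097,0,0,0],[0,0.0066,0,0.0198,0,0,0],[0,0.0084,0,0.0302,0,0,0],[0,0.0091,0,0.0407,0,0,0],[0,0.0091,0,0.0407,0,0,0]]'; python3 s.py;  python3 -m inch '[[0,0,0,0.004,0,0,0],[0,0,0,0.008,0,0,0],[0,0,0,0.011,0,0,0],[0,0,0,0.011,0,0,0],[0,0,0,0.011,0,0,0]]'; python3 s.py
```

```text
t: 10.35
tcp_pos: [538.7, -109.0, 141.2]
eef_rot: [180.0, 0.0, 168.4]
force: [3.9, 0.2, 1.6]
gripper_width: 0.004
t: 10.98
tcp_pos: [529.1, -107.0, 100.0]
eef_rot: [-180.0, -0.1, 168.4]
force: [1.5, -0.3, 2.3]
gripper_width: 0.005
[ 529.10527124 -107.01998563  100.02338677] [-1.8000e+02 -1.2000e-01  1.6844e+02] to mark, tool x,y: 1.1470383970375064 0.09120436266615249 [ 1.5 -0.3  2.3]
t: 11.6
tcp_pos: [529.5, -107.1, 94.9]
eef_rot: [-180.0, -0.0, 168.4]
force: [-15.6, 3.4, 47.4]
gripper_width: 0.003
[ 529.53735713 -107.10671044   94.87984334] [-1.7997e+02 -1.0000e-02  1.6842e+02] to mark, tool x,y: 1.5877374836232847 0.08927490192711995 [-15.6   3.4  47.4]
```

On the stop (z 94.9). Lift slowly at first, then clear away and check.

```bash
python3 -m inch '[[0,0,0,-0.006,0,0,0],[0,0,0,-0.012,0,0,0],[0,0,0,-0.022,0,0,0],[0,0,0,-0.05,0,0,0],[0,0,0,-0.09,0,0,0]]'; python3 -m inch '[[0,0.02,0,-0.03,0,0,0],[0,0.06,0,-0.06,0,0,0],[0,0.1,0,-0.08,0,0,0],[0,0.13,0,-0.08,0,0,0],[0,0.13,0,-0.08,0,0,0]]'; python3 -m inch '[[0,0,0,0,0,0,0],[0,0,0,0,0,0,0],[0,0,0,0,0,0,0],[0,0,0,0,0,0,0],[0,0,0,0,0,0,0]]';python3 s.py; python3 - <<'E'
from rig import camera
import cv2
cv2.imwrite("pics/side5.png",camera("side")[:,:,::-1])
E
```

```text
t: 12.22
tcp_pos: [528.5, -107.0, 179.5]
eef_rot: [-180.0, -0.2, 168.4]
force: [0.3, 0.0, 0.3]
gripper_width: 0.009
t: 12.85
tcp_pos: [400.7, -80.9, 260.2]
eef_rot: [-180.0, -0.0, 168.4]
force: [0.2, 0.3, 0.3]
gripper_width: 0.005
t: 13.48
tcp_pos: [402.6, -81.1, 259.9]
eef_rot: [180.0, -0.0, 168.4]
force: [0.3, -0.1, 0.6]
gripper_width: 0.005
[402.61404897 -81.09818625 259.86321606] [ 1.8000e+02 -2.0000e-02  1.6843e+02] to mark, tool x,y: -127.97293376429809 0.1334432789664494 [ 0.3 -0.1  0.6]
```

View pics/side5.png

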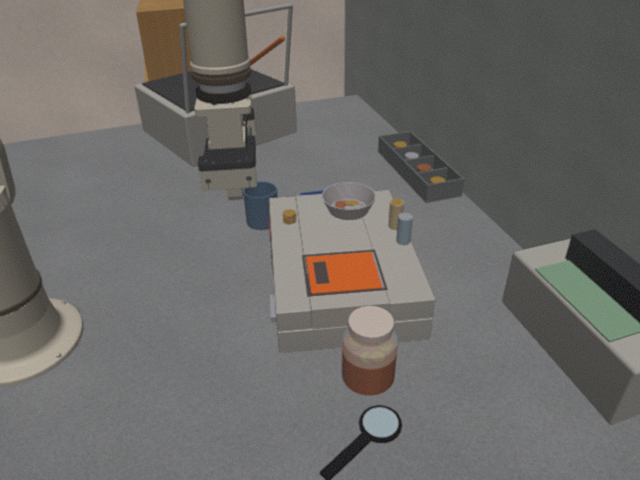

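The flap is shut flush at (345,272), as in the first picture, nearly 2 s after release. All the loose things look where they were, so I'm handing in.

```bash
python3 - <<'E'
from rig import ticket
import cv2
a,b=[cv2.imread(f"pics/side{i}.png")[235:320,280:440].astype(float) for i in(0,5)];print("diff around flap",abs(a-b).mean(),abs(cv2.blur(a-b,(5,5))).max())
print(ticket.close_job())
E
```

```text
diff around flap 2.838308823529412 3.44
the job is handed in; nothing more can be done
None
```

The coin counter is reset: the flap is latched shut again, and I handed the job in at about 13.5 s of the 54 s allowed; no verdict came back.

- **Open:** I pressed the flap at its mark down to the stop (14 N). It popped fully open, as the side view showed.
- **Reset:** I pressed the red button to its stop with the flap standing open, with the tip at z 73.7 mm and 35 N. It was back up in the next picture.
- **Close:** I swept the flap down from behind and pressed it to the stop, with the tip at z 94.9 mm and 47 N, then let go.

**Last checks:** Nearly 2 s after release, the side view showed the flap shut and flush. It matched the starting picture to within image noise (largest smoothed difference 3.4 of 255 around the flap). By eye in that view, the coins, jar, cup, loupe and rolls were where they started. The tray is mostly hidden there and I took no closing top view, so I did not check it directly. The arm was clear, reading about 0 N.

**One check disagreed:** My camera estimate of the button was about 7 mm off the position predicted from the flap. It rested on only 7 pixels, so I used the prediction, and the press confirmed it.

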